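# Open the print studio's solvent cabinet

## Task

Start the extraction by pressing the round button on the small switch box fully home and letting it go, then push the cabinet's sloping window smoothly up from beneath its lip until the underside of the lip is level with the tip of the black pointer on the side rail, and come away with the window left there. Push gently with the fingertips without gripping the lip, keep off the pane, and leave the pointer and all the jars, tools and dishes where they are.

Things in the scene. Friction and masses are not known exactly. Their poses are not given: they have to be found in the camera images.
- fan (a joint): travel of the fan button in m: 0 released, 0.006 fully down; it is a plain spring button (5 N fully down) that comes back up when let go
- fan_top (a point): centre of the top face of the fan button, a white disc 36 mm across facing straight up, in a black housing on a grey box 90 x 75 x 60 mm to the right (-y) of the cabinet
- lip (a point): the window's finger lip, a dark steel ledge 280 mm wide (y), standing out 42 mm (x), 10 mm thick (z). This point: middle of its underside, 21 mm from its free edge and 21 mm from the window's frame. Axes: x into the cabinet, square to the window; y along the lip, to the left; z up the slope, the way it slides. The window leans back 40 degrees from upright (at yaw 0 x points ahead and 40 degrees down)
- sash: the sliding window: a clear pane in an aluminium frame 328 mm wide and 240 mm long, with the lip on it; same axes as the lip; origin at the middle of its foot, 35 mm below the lip's underside and 26 mm deeper in. Counterweighted: it takes about 2 to 5 N along the slope to move it, it stays where it is left, and it has travel left above the pointer
- mark_tip (a point): tip of the black pointer, clamped on the white right-hand (-y) rail of the window beside the lip's right end (14 mm away from it sideways), 5 mm thick at its tip, standing out 30 mm from the window plane, about half as far as the lip; same axes as the lip, z up the slope. The lip is level when its underside has the same height along z as this point
- cabinet: white fume cabinet 340 deep (mostly behind the window) x 440 wide x 372 mm high, sloping window towards the robot; origin on the bench under its middle line, 210 mm behind its front edge, x away from the robot at yaw 0. The window frame goes on 35 mm below the lip; its base, 55 mm high, stands out some 40 mm in front of the window's foot; the space under the lip is free
- ink_jar: squat black jar of ink, 66 mm across, 75 mm tall; origin under its centre
- solvent_jar: big glass jar with white lid, 100 mm across, 150 mm tall; origin under its centre
- tub: open white plastic tub 110 x 80 x 60 mm; origin under its centre
- pen: black pen 140 mm long lying along its x axis
- palette_knife: palette knife lying along its x axis
- brayer: hand ink roller about 155 mm long lying along its x axis, rubber roller 36 mm across and 90 mm wide at its +x end; tops out 37 mm above the bench
- dish: white ceramic dish 110 mm across, 30 mm tall; origin under its centre
Not all that is in view belongs to the job. Leave any green or red look-alike of the part that bears fan alone.

How it is judged:
By the outcome, as a careful person would: the job done as asked, in the order asked, and still so for the second after the job is handed in, with the robot touching nothing.
It also fails if it takes over 51 s, if anything falls off the work surface, if the arm or the gripper's body presses on something with over 40 N, if the wrist force passes 120 N, or if a joint passes its speed limit or range.

## Robot

A 6-joint arm with a two-finger parallel gripper is mounted at the origin on the work surface. World frame = base frame: x ahead of the robot, y to its left, z up, the work surface at z = 0. Lengths are in m, angles in rad, forces in N, time in s.
With the tool pointing down it reaches from about 0.225 to 0.875 m from the base axis. Payload 3.4 kg.
Tool frame: the origin (TCP) lies at the very end of the fingers, on their centre line; the grasp point (between the pads) lies 19 mm behind it (bot.grip_depth is the distance from the TCP to the grasp point, in m); z points along the fingers, y is the line along which they close (so a half turn about z gives the same grasp; the last joint's range is limited). The gripper opens to 85 mm and grips with 20 to 120 N. Pads are 22 mm wide; open, the fingers measure 114 mm over their backs; the gripper's body (76 mm by 85 mm) begins 54 mm behind the grasp point. The pads swing forward as they close: fully open they stand 13 mm farther back than shut.
Start: joints at [1.164, 0.276, 1.505, -0, 1.361, -0.121], TCP at [0.162, 0.552, 0.198] pointing down, gripper open.
Joint ranges: [-2.89, 2.89], [-0.75, 2.08], [0.22, 2.7], [-1.18, 4.32], [0.11, 2.71], [-2.7, 2.7]. Speed limits (rad/s): [2.57, 2.57, 3.14, 3.14, 3.14, 3.14].

## Interface

Orientations are given as a unit quaternion [w, x, y, z].
In Python, from station import bot gives the robot as it stands.
- The arm moves only by the tool move_arm, never from a script. Its argument "deltas" is one flat list of numbers, 6 for each row, row after row: the shift along the tool's x, y, z as a fraction of full scale, then the turn, a rotation vector about the tool's x, y, z as a fraction of full scale. In form: [tx, ty, tz, ax, ay, az, tx, ty, tz, ax, ay, az, ...]. A call has 1 to 20 rows; each row shifts and turns the commanded pose from where the row before left it, along the tool's axes as they then stand; what a row does not reach is not made up. Full scale, the value 1, is 0.025 m for a shift and 6 degrees for a turn. A row lasts 1/12 s, in which the tool goes at most 41.7 mm and 7.16 degrees, less where a joint would pass 70% of its speed; a pose out of reach is approached as far as the arm can. A call with a number of a shift or a turn outside -1 to 1 is refused whole. A call with a gripper value outside its range is refused whole. "gripper" is the finger opening in mm, from 0 to 85.4, set as the call begins (left out, the last holds). The fingers move at their own pace and stop on an object; the grip force is fixed at half the most. Time passes only in rows, so rows that do not move let the fingers close. It gives the time, the measured TCP pose, the force, the opening and the grip force at its end, in the units of the state.
- bot.state(): the state, without advancing time (a new reading comes with each control period).
- bot.read_camera(name): name is "scene" or "side" or "wrist"; returns the picture (400x640x3 uint8, red, green, blue); there is no depth.
- bot.get_calibration(name): a dict with "fx", "fy", "cx", "cy" (pixels), "world_from_camera" (4x4, takes a point from camera to world coordinates); the wrist camera has in their place "mount" (4x4, takes a point from camera to tool coordinates, whose origin is the TCP and whose axes are the flange's). Camera axes: x right, y down, z forward; pixel columns grow to the right and rows downward; lengths in m; the calibration is good to about 2 mm. A picture is of the moment at which its call begins: read the wrist's pose just before it. get_calibration takes no time and is no camera call.
- bot.finish_job(): hands the job in; it is judged then, once.
The state is a dict: "time": time; "q": joint angles; "dq": joint speeds; "tau": joint torques, N m; "tool_pos": TCP position; "eef_rot": TCP orientation; "wrist_force": force on the tool from outside, world axes, zero at the start; "ft_torque": the same for the moment, N m; "opening": finger opening in m; "grip_force": force on a finger pad.
Only numpy, scipy, OpenCV 4.12 (cv2) and the standard library are available. Lean on these libraries where they do the work, as an engineer would, in place of code of your own. Each camera call takes 0.05 s, during which the arm holds its last target. There are 200 camera calls.

## Working session

There is one attempt and no reset: what is moved stays moved. The work goes in short steps, Python scripts to look and compute and a tool call to move; the robot and the scene stay as the last step left them, time stands still between calls to the robot, and variables do not carry over. Pictures are saved under pics/ and viewed, at most 10 in all, crops included, and the job is handed in when it is done.

Besides the shell and the picture viewer there is one more tool, called after "Emit:" as name(argument=value, ...) on one line, values as JSON. move_arm: Moves the arm, as the interface text tells. Its arguments: {"type":"object","properties":{"deltas":{"type":"array"},"gripper":{"type":"number"}},"required":["deltas"]}

```bash
mkdir -p pics; ls
python3 - <<'E'
from station import bot
import cv2,json
for n in ("scene","side"):
    cv2.imwrite(f"pics/{n}0.png",bot.read_camera(n)[:,:,::-1])
    c=bot.get_calibration(n);print(n,c)
print(bot.get_calibration("wrist"));print(bot.state())
E
```

```text
pics
scene {'fx': 381.20245228744636, 'fy': 381.20245228744636, 'cx': 323.4484102341038, 'cy': 203.53603318909535, 'world_from_camera': array([[ 0.46058188,  0.66540079, -0.58745733,  1.15947051],
       [ 0.88761475, -0.34371162,  0.30659808, -0.3450163 ],
       [ 0.0020947 , -0.66264931, -0.7489269 ,  0.92119783],
       [ 0.        ,  0.        ,  0.        ,  1.        ]])}
side {'fx': 383.7631436192609, 'fy': 383.7631436192609, 'cx': 317.38801039981655, 'cy': 200.26733397872266, 'world_from_camera': array([[ 0.97552212, -0.15013621,  0.16067266,  0.36346088],
       [-0.21963783, -0.70098996,  0.67850741, -0.64387713],
       [ 0.01076139, -0.69718878, -0.7168068 ,  0.75974976],
       [ 0.        ,  0.        ,  0.        ,  1.        ]])}
{'fx': 337.9729744063965, 'fy': 337.9729744063965, 'cx': 315.6666046606549, 'cy': 203.75369914749422, 'mount': array([[ 3.99086831e-04, -9.60156904e-01, -2.79461196e-01,
         7.13967461e-02],
       [ 9.99999881e-01,  4.61586079e-04, -1.57833279e-04,
         8.65558881e-04],
       [ 2.80540110e-04, -2.79461099e-01,  9.60156974e-01,
        -1.74215364e-01],
       [ 0.00000000e+00,  0.00000000e+00,  0.00000000e+00,
         1.00000000e+00]])}
{'time': 0.1, 'q': array([ 1.16399994e+00,  2.76555913e-01,  1.50602608e+00,  2.40956446e-06,
        1.36073765e+00, -1.20988516e-01]), 'dq': array([ 9.62094222e-04, -9.20425779e-04,  2.23791775e-05,  2.60572773e-03,
       -7.32509133e-04, -4.12433875e-04]), 'tau': array([ 1.35675160e-03, -4.17699695e+01, -2.46407640e+01, -3.62599610e-05,
        5.88985509e-03,  5.69279834e-06]), 'tool_pos': array([0.16189077, 0.55116828, 0.19750472]), 'eef_rot': array([-2.26371325e-04,  1.42418241e-01,  9.89806193e-01, -8.33294487e-04]), 'wrist_force': array([ 0.07177175,  0.21757066, -0.56840692]), 'ft_torque': array([0.0101879 , 0.02056155, 0.01890811]), 'grip_force': 0.0, 'opening': 0.08495005778538774}
```

View pics/scene0.png

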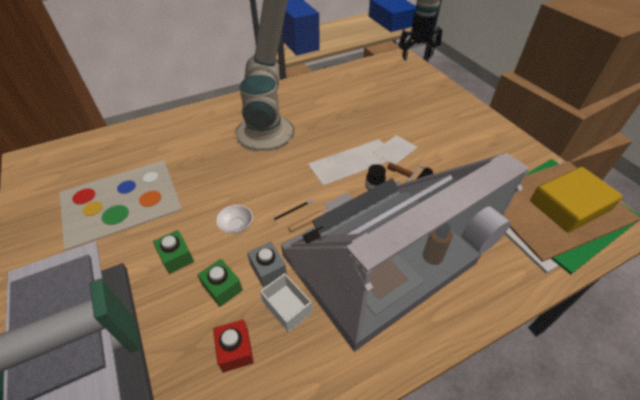

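View pics/side0.png

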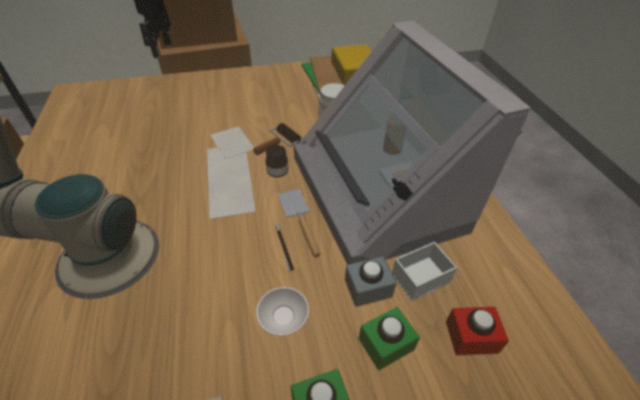

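The grey box at scene (266,257) and side (371,270) is the target. The look-alikes are green at scene (170,243) and (217,274), and red at (231,340). Next is a close crop of both views.

Run:
```python
import cv2,numpy as np
a=cv2.imread("pics/side0.png")[110:310,280:480];b=cv2.imread("pics/scene0.png")[160:300,230:450]
a=cv2.resize(a,(600,600),interpolation=3);cv2.imwrite("pics/sc.png",a)
cv2.imwrite("pics/bc.png",cv2.resize(b,None,fx=3.6,fy=3.6,interpolation=3))
```

```text
(no output)
```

View pics/sc.png

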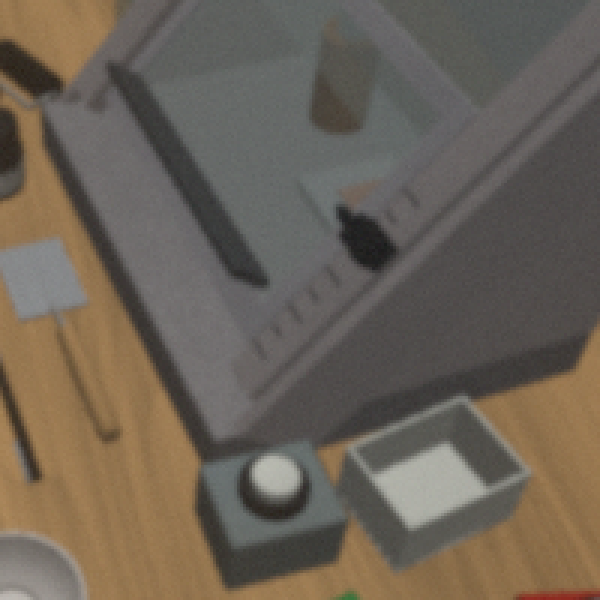

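View pics/bc.png

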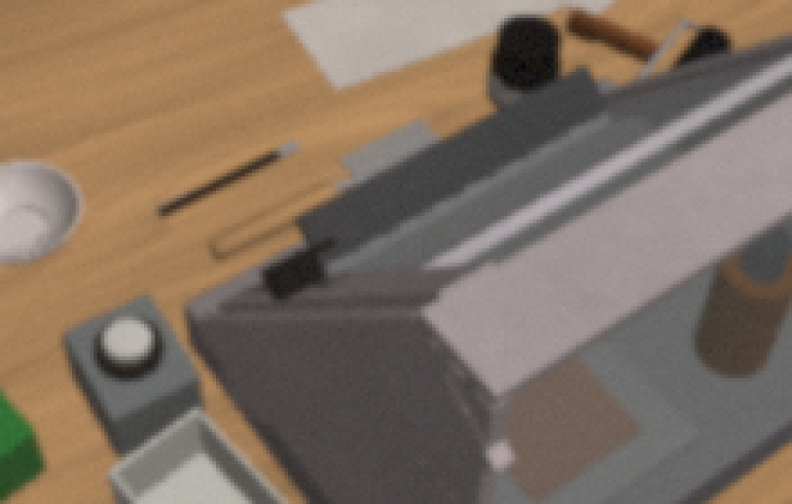

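```bash
cat > h.py <<'E'
import numpy as np
from station import bot
def ray(n,u,v):
    c=bot.get_calibration(n);T=c["world_from_camera"]
    d=T[:3,:3]@[(u-c["cx"])/c["fx"],(v-c["cy"])/c["fy"],1];return T[:3,3],d/np.linalg.norm(d)
def inter(rs):
    A=0;b=0
    for o,d in rs:
        P=np.eye(3)-np.outer(d,d);A=A+P;b=b+P@o
    p=np.linalg.solve(A,b);return p,[np.linalg.norm((np.eye(3)-np.outer(d,d))@(p-o)) for o,d in rs]
def proj(n,p):
    c=bot.get_calibration(n);T=c["world_from_camera"];q=T[:3,:3].T@(np.asarray(p)-T[:3,3])
    return c["fx"]*q[0]/q[2]+c["cx"],c["fy"]*q[1]/q[2]+c["cy"]
E
python3 - <<'E'
from h import *
np.set_printoptions(precision=4,suppress=True)
pts=dict(button=((275,474),(129,340)),tip=((340,208),(333,242)),lipL=((113,63),(588,70)),lipR=((241,270),(302,220)),baseR=((205,440),(188,312)))
for k,(s,c) in pts.items():
    p,e=inter([ray("side",280+s[0]/3,110+s[1]/3),ray("scene",230+c[0]/3.6,160+c[1]/3.6)]);print(k,p,np.array(e)*1e3)
E
```

```text
button [ 0.5857 -0.2169  0.0756] [0.4097 0.4097]
tip [ 0.6618 -0.088   0.2019] [0.6566 0.6566]
lipL [0.5599 0.1951 0.1438] [0.058 0.058]
lipR [ 0.5951 -0.0794  0.1453] [1.7367 1.7367]
baseR [ 0.5557 -0.1578  0.04  ] [4.0498 4.0498]
```

Side and scene agree on these points:
- **Button:** top at (0.586, -0.217, 0.076), a sensible height for a 60 mm box.
- **Lip:** 277 mm long (280 given), yaw about 7.3°.
- **Pointer tip:** 15.6 mm sideways from the lip end (14 given) and about 96 mm up the slope.

I'll go to the button with the fingers shut.

Emit:
move_arm(deltas=[0, 0, 0, 0, 0, -0.99, 0, 0, 0, 0, 0, -0.99, 0, 0, 0, 0, 0, -0.99, 0, 0, 0, 0, 0, -0.99, -0.36, -0.9, 0, 0, 0, 0, -0.36, -0.9, 0, 0, 0, 0, -0.36, -0.9, 0, 0, 0, 0, -0.36, -0.9, 0, 0, 0, 0, -0.36, -0.9, 0, 0, 0, 0, -0.36, -0.9, 0, 0, 0, 0, -0.36, -0.9, 0, 0, 0, 0, -0.36, -0.9, 0, 0, 0, 0, -0.36, -0.9, 0, 0, 0, 0, -0.36, -0.9, 0, 0, 0, 0, -0.36, -0.9, 0, 0, 0, 0, -0.36, -0.9, 0, 0, 0, 0, -0.36, -0.9, 0, 0, 0, 0, -0.36, -0.9, 0, 0, 0, 0, -0.36, -0.9, 0, 0, 0, 0, -0.36, -0.9, 0, 0, 0, 0], gripper=0)

```text
time: 1.77
tool_pos: [0.3513, 0.212, 0.1981]
eef_rot: [-0.0, -0.064, 0.998, -0.0]
wrist_force: [0.4, 0.1, -0.7]
opening: 0.0002
grip_force: 0.0
```

Emit:
move_arm(deltas=[-0.36, -0.9, 0, 0, 0, 0, -0.36, -0.9, 0, 0, 0, 0, -0.36, -0.9, 0, 0, 0, 0, -0.36, -0.9, 0, 0, 0, 0, -0.36, -0.9, 0, 0, 0, 0, -0.36, -0.9, 0, 0, 0, 0, -0.36, -0.9, 0, 0, 0, 0, -0.36, -0.9, 0, 0, 0, 0, -0.36, -0.9, 0, 0, 0, 0, -0.36, -0.9, 0, 0, 0, 0, -0.36, -0.9, 0, 0, 0, 0, -0.36, -0.9, 0, 0, 0, 0, -0.36, -0.9, 0, 0, 0, 0, -0.36, -0.9, 0, 0, 0, 0, -0.36, -0.9, 0, 0, 0, 0, -0.36, -0.9, 0, 0, 0, 0, -0.36, -0.9, 0, 0, 0, 0, 0, 0, 0, 0, 0, 0, 0, 0, 0, 0, 0, 0])

```text
time: 3.35
tool_pos: [0.5521, -0.1473, 0.1973]
eef_rot: [-0.001, -0.064, 0.998, 0.0]
wrist_force: [-1.0, -0.2, -0.2]
opening: -0.0001
grip_force: 0.0
```

Emit:
move_arm(deltas=[-0.25, -0.74, 0, 0, 0, 0, -0.25, -0.74, 0, 0, 0, 0, -0.25, -0.74, 0, 0, 0, 0, -0.25, -0.74, 0, 0, 0, 0, 0, 0, 0.4, 0, 0, 0, 0, 0, 0.4, 0, 0, 0, 0, 0, 0, 0, 0, 0, 0, 0, 0, 0, 0, 0, 0, 0, 0, 0, 0, 0])

```text
time: 4.1
tool_pos: [0.5858, -0.2153, 0.1782]
eef_rot: [-0.0, -0.065, 0.998, 0.0]
wrist_force: [-0.4, -0.4, -0.4]
opening: -0.0003
grip_force: 0.0
```

```bash
cat >> h.py <<'E'
from scipy.spatial.transform import Rotation as Ro
np.set_printoptions(precision=4,suppress=True)
def wcam():
    s=bot.state();q=s["eef_rot"];T=np.eye(4);T[:3,:3]=Ro.from_quat([*q[1:],q[0]]).as_matrix();T[:3,3]=s["tool_pos"]
    c=bot.get_calibration("wrist");return c,T@c["mount"]
def wray(c,T,u,v):
    d=T[:3,:3]@[(u-c["cx"])/c["fx"],(v-c["cy"])/c["fy"],1];return T[:3,3],d
E
python3 - <<'E'
from h import *
import cv2
c,T=wcam();im=bot.read_camera("wrist");cv2.imwrite("pics/w1.png",im[:,:,::-1])
s=bot.state();print(s["tool_pos"],s["wrist_force"])
g=cv2.inRange(im,(120,120,120),(255,255,255))
n,l,st,ce=cv2.connectedComponentsWithStats(g)
for i in range(1,n):
    if st[i,4]>300:
        o,d=wray(c,T,*ce[i]);k=(0.0756-o[2])/d[2];print(ce[i],st[i],o+k*d)
E
```

```text
[ 0.5862 -0.2156  0.1786] [ 0.483  -0.0458  0.7708]
[330.7633 103.5057] [    0     0   640   269 86717] [ 0.5122 -0.212   0.0756]
[64.8802 74.5183] [ 10  66 107  17 409] [ 0.5176 -0.4174  0.0756]
[ 69.2876 114.4016] [   0   82  184   76 7222] [ 0.5473 -0.4161  0.0756]
[154.0249 164.8549] [ 131  144   48   43 1606] [ 0.5792 -0.3497  0.0756]
[520.9734 256.9323] [  374   162   266   238 41792] [ 0.6204 -0.0246  0.0756]
[311.4374 189.6485] [ 291  170   42   41 1374] [ 0.5833 -0.2182  0.0756]
[ 30.0337 241.8917] [   0  213  117   54 1838] [ 0.6625 -0.4582  0.0756]
[246.5531 282.1559] [ 196  259   91   50 2034] [ 0.6773 -0.2661  0.0756]
[ 58.3475 288.0757] [  0 280 109  18 846] [ 0.7058 -0.4371  0.0756]
[ 64.9085 308.3596] [  0 302 105  14 317] [ 0.7267 -0.4328  0.0756]
[ 48.8677 323.5842] [   0  307  104   33 2018] [ 0.7456 -0.4491  0.0756]
[126.0503 337.1382] [110 328  39  24 557] [ 0.7514 -0.3768  0.0756]
[ 51.8518 352.0992] [   0  339  102   29 1936] [ 0.7782 -0.4491  0.0756]
[ 39.4541 370.555 ] [  0 367  79   9 436] [ 0.8021 -0.4632  0.0756]
```

View pics/w1.png

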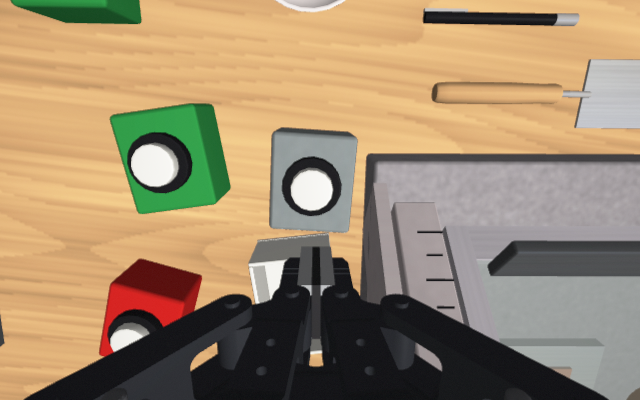

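The wrist view shows the grey box with its white button at (311,190), which gives (0.583, -0.218) and matches. I'll descend and then press in small steps.

Emit:
move_arm(deltas=[0.08, -0.08, 0.9, 0, 0, 0, 0, 0, 0.9, 0, 0, 0, 0, 0, 0.9, 0, 0, 0, 0, 0, 0.6, 0, 0, 0, 0, 0, 0.3, 0, 0, 0, 0, 0, 0.16, 0, 0, 0, 0, 0, 0.16, 0, 0, 0, 0, 0, 0.08, 0, 0, 0, 0, 0, 0, 0, 0, 0])

```text
time: 4.9
tool_pos: [0.5851, -0.219, 0.0789]
eef_rot: [0.001, -0.064, 0.998, -0.0]
wrist_force: [-0.5, 0.5, 0.2]
opening: -0.0004
grip_force: 0.0
```

Emit:
move_arm(deltas=[0, 0, 0.12, 0, 0, 0, 0, 0, 0.12, 0, 0, 0, 0, 0, 0, 0, 0, 0])

```text
time: 5.15
tool_pos: [0.5845, -0.2188, 0.0721]
eef_rot: [-0.0, -0.064, 0.998, 0.0]
wrist_force: [-0.0, -0.1, 0.0]
opening: 0.0001
grip_force: 0.0
```

Emit:
move_arm(deltas=[0, 0, 0.08, 0, 0, 0, 0, 0, 0.08, 0, 0, 0, 0, 0, 0, 0, 0, 0])

```text
time: 5.4
tool_pos: [0.5844, -0.2187, 0.0679]
eef_rot: [-0.0, -0.064, 0.998, 0.0]
wrist_force: [-0.0, -0.1, 0.3]
opening: 0.0001
grip_force: 0.0
```

Emit:
move_arm(deltas=[0, 0, 0.08, 0, 0, 0, 0, 0, 0, 0, 0, 0])

```text
time: 5.57
tool_pos: [0.5845, -0.2188, 0.0659]
eef_rot: [-0.0, -0.064, 0.998, 0.0]
wrist_force: [0.0, -0.0, -0.3]
opening: -0.0003
grip_force: 0.0
```

Emit:
move_arm(deltas=[0, 0, 0.08, 0, 0, 0, 0, 0, 0, 0, 0, 0])

```text
time: 5.73
tool_pos: [0.5845, -0.2188, 0.0639]
eef_rot: [-0.0, -0.064, 0.998, 0.0]
wrist_force: [-0.7, 0.4, -0.3]
opening: -0.0001
grip_force: 0.0
```

Emit:
move_arm(deltas=[0, 0, 0.08, 0, 0, 0, 0, 0, 0, 0, 0, 0])

```text
time: 5.9
tool_pos: [0.5845, -0.2188, 0.0619]
eef_rot: [-0.0, -0.064, 0.998, 0.0]
wrist_force: [-0.6, 0.2, -0.3]
opening: -0.0003
grip_force: 0.0
```

Run:
```python
import cv2,numpy as np
from station import bot
a=bot.read_camera("wrist")[:,:,::-1][120:400,180:480];b=bot.read_camera("side")[:,:,::-1][220:320,320:440]
a=cv2.resize(a,(428,400),interpolation=3);b=cv2.resize(b,(480,400),interpolation=3)[:,:370]
cv2.imwrite("pics/w2.png",np.hstack([a,b]))
```

```text
(no output)
```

View pics/w2.png

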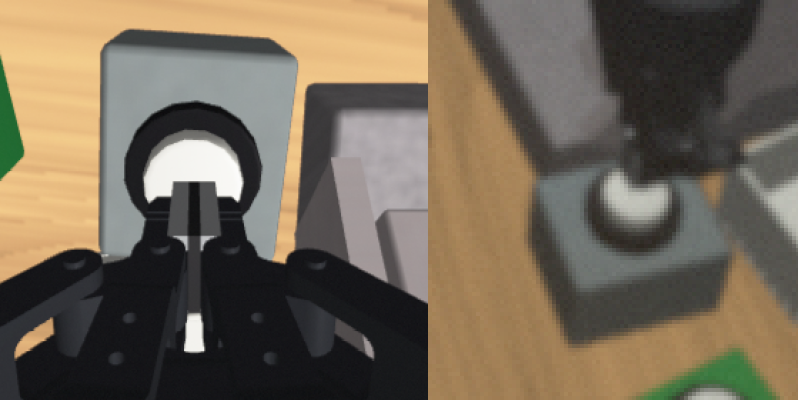

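The disc measures at its expected height and the visible fingertips look short of the nominal TCP, so they are probably still hovering. I'll carry on down in small steps until I feel contact.

Emit:
move_arm(deltas=[0, 0, 0.08, 0, 0, 0, 0, 0, 0, 0, 0, 0])

```text
time: 6.17
tool_pos: [0.5845, -0.2188, 0.06]
eef_rot: [-0.0, -0.064, 0.998, 0.0]
wrist_force: [1.0, 0.4, 0.2]
opening: -0.0001
grip_force: 0.0
```

Emit:
move_arm(deltas=[0, 0, 0.08, 0, 0, 0, 0, 0, 0, 0, 0, 0])

```text
time: 6.33
tool_pos: [0.5845, -0.2187, 0.0579]
eef_rot: [-0.0, -0.064, 0.998, 0.0]
wrist_force: [-0.2, -0.9, -0.5]
opening: -0.0002
grip_force: 0.0
```

Emit:
move_arm(deltas=[0, 0, 0.08, 0, 0, 0, 0, 0, 0, 0, 0, 0])

```text
time: 6.5
tool_pos: [0.5845, -0.2188, 0.0559]
eef_rot: [-0.0, -0.064, 0.998, 0.0]
wrist_force: [-0.5, -0.3, -1.0]
opening: 0.0
grip_force: 0.0
```

Run:
```python
from h import *
s=bot.state();p=s["tool_pos"];print(p,s["wrist_force"],s["q"],s["tau"])
print("side",proj("side",p),proj("side",p+[0,0,.014]),"scene",proj("scene",p))
```

```text
[ 0.5845 -0.2188  0.0559] [-0.5305 -0.3305 -0.9779] [-0.4696  0.4535  1.6016  0.0001  1.0872 -2.1694] [ -0.0042 -48.9296 -21.4781   0.0016  -0.0598   0.    ]
side (np.float64(370.4867568179945), np.float64(274.1710128245944)) (np.float64(371.20845164254354), np.float64(270.50055153948153)) scene (np.float64(265.9332945238978), np.float64(258.37372374388286))
```

Emit:
move_arm(deltas=[0, 0, 0.08, 0, 0, 0, 0, 0, 0, 0, 0, 0])

```text
time: 6.67
tool_pos: [0.5844, -0.2188, 0.0539]
eef_rot: [-0.0, -0.064, 0.998, 0.0]
wrist_force: [-0.4, 0.0, -0.3]
opening: 0.0002
grip_force: 0.0
```

Emit:
move_arm(deltas=[0, 0, 0.08, 0, 0, 0, 0, 0, 0, 0, 0, 0])

```text
time: 6.83
tool_pos: [0.5845, -0.2188, 0.0519]
eef_rot: [-0.0, -0.064, 0.998, 0.0]
wrist_force: [0.4, 0.7, -0.8]
opening: 0.0001
grip_force: 0.0
```

Run:
```python
import cv2,numpy as np
from station import bot
a=bot.read_camera("wrist")[:,:,::-1][120:400,180:480];b=bot.read_camera("side")[:,:,::-1][220:320,320:440]
a=cv2.resize(a,(428,400),interpolation=3);b=cv2.resize(b,(480,400),interpolation=3)[:,:370]
cv2.imwrite("pics/w3.png",np.hstack([a,b]))
```

```text
(no output)
```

View pics/w3.png

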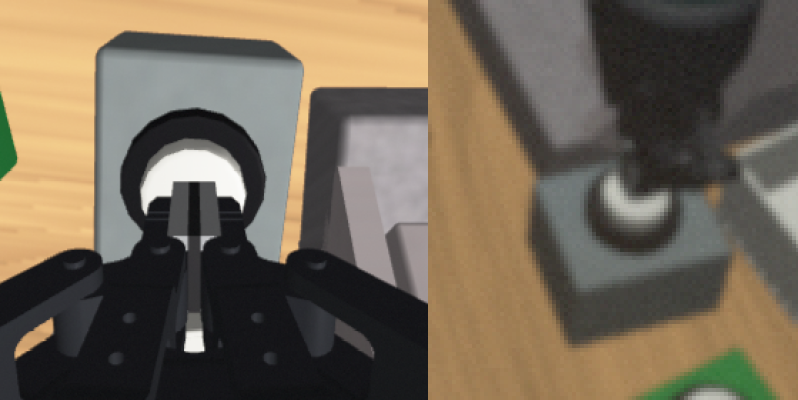

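The side view shows the tip now just over the disc at about px (375,267), not yet touching. I'll keep stepping down.

Emit:
move_arm(deltas=[0, 0, 0.08, 0, 0, 0, 0, 0, 0, 0, 0, 0])

```text
time: 7.1
tool_pos: [0.5845, -0.2188, 0.05]
eef_rot: [-0.0, -0.064, 0.998, 0.0]
wrist_force: [0.1, -0.5, -0.6]
opening: -0.0001
grip_force: 0.0
```

Emit:
move_arm(deltas=[0, 0, 0.08, 0, 0, 0, 0, 0, 0, 0, 0, 0])

```text
time: 7.27
tool_pos: [0.5848, -0.2189, 0.0482]
eef_rot: [0.0, -0.064, 0.998, -0.0]
wrist_force: [-1.2, -0.5, 1.8]
opening: -0.0002
grip_force: 0.9
```

Emit:
move_arm(deltas=[0, 0, 0.08, 0, 0, 0, 0, 0, 0, 0, 0, 0])

```text
time: 7.43
tool_pos: [0.5849, -0.2189, 0.0464]
eef_rot: [0.0, -0.064, 0.998, -0.0]
wrist_force: [-0.7, -0.1, 3.0]
opening: 0.0001
grip_force: 1.4
```

Emit:
move_arm(deltas=[0, 0, 0.08, 0, 0, 0, 0, 0, 0, 0, 0, 0])

```text
time: 7.6
tool_pos: [0.5849, -0.219, 0.0444]
eef_rot: [0.0, -0.064, 0.998, -0.0]
wrist_force: [-1.4, -0.1, 4.5]
opening: 0.0002
grip_force: 2.0
```

Emit:
move_arm(deltas=[0, 0, 0.06, 0, 0, 0, 0, 0, 0, 0, 0, 0])

```text
time: 7.77
tool_pos: [0.5849, -0.2189, 0.0431]
eef_rot: [0.0, -0.064, 0.998, -0.0]
wrist_force: [-0.7, 1.0, 4.2]
opening: -0.0001
grip_force: 2.4
```

Emit:
move_arm(deltas=[0, 0, 0.06, 0, 0, 0, 0, 0, 0, 0, 0, 0])

```text
time: 7.93
tool_pos: [0.585, -0.219, 0.043]
eef_rot: [0.001, -0.064, 0.998, -0.0]
wrist_force: [-2.6, 1.3, 11.3]
opening: 0.0001
grip_force: 5.7
```

The press took about 6 mm of travel at a spring force near 5 N, then stalled at 11 N, so the button is fully home. The real fingertip sits about 26 mm behind the nominal TCP. I'll release, lift, and tilt the tool for the lip.

Emit:
move_arm(deltas=[0, 0, -0.2, 0, 0, 0, 0, 0, -0.4, 0, 0, 0, 0, 0, -0.9, 0, 0, 0, 0, 0, -0.9, 0, 0, 0, 0, 0, -0.9, 0, 0, 0, 0, 0, -0.9, 0, 0, 0, 0, 0, -0.9, 0, 0, 0, 0, 0, -0.9, 0, 0, 0, 0, 0, -0.9, 0, 0, 0, 0, 0, -0.9, 0, 0, 0, 0, 0, 0, 0, 0, 0])

```text
time: 8.85
tool_pos: [0.5868, -0.2199, 0.2413]
eef_rot: [0.004, -0.064, 0.998, -0.002]
wrist_force: [0.6, -0.5, 0.9]
opening: 0.0001
grip_force: 0.0
```

Emit:
move_arm(deltas=[0.8, 0, 0, 0, -0.883, 0, 0.8, 0, 0, 0, -0.883, 0, 0.8, 0, 0, 0, -0.883, 0, 0.8, 0, 0, 0, -0.883, 0, 0.4, 0, 0, 0, -0.883, 0, 0, 0, 0, 0, -0.883, 0, 0, 0, 0, 0, -0.883, 0, 0, 0, 0, 0, -0.883, 0, 0, 0, 0, 0, -0.883, 0, 0, 0, 0, 0, -0.883, 0, 0, 0, 0, 0, 0, 0])

```text
time: 9.77
tool_pos: [0.5555, -0.1599, 0.2823]
eef_rot: [0.372, -0.002, 0.928, -0.01]
wrist_force: [-0.4, 0.7, 0.2]
opening: -0.0001
grip_force: 0.0
```

```bash
cat >> h.py <<'E'
yaw=np.deg2rad(7.3);c4,s4=np.cos(np.deg2rad(40)),np.sin(np.deg2rad(40));cy,sy=np.cos(yaw),np.sin(yaw)
LX=np.array([c4*cy,c4*sy,-s4]);LY=np.array([-sy,cy,0]);LZ=np.array([s4*cy,s4*sy,c4])
LR=np.c_[LX,LY,LZ];U=np.array([.587,.059,.123])
def tool():
    s=bot.state();q=s["eef_rot"];R=Ro.from_quat([*q[1:],q[0]]).as_matrix();return np.array(s["tool_pos"]),R
def plan(E):  # E effective tip in lip frame (m, rel. U)
    p,R=tool();t=U+LR@np.asarray(E)+.026*R[:,2];print("pos",p,"tgt",t,"dtool/25mm",R.T@(t-p)/.025)
    print("R lip",np.rad2deg(Ro.from_matrix(LR.T@R@np.array([[0,0,1],[0,1,0],[-1,0,0]])).as_rotvec()),"tip now lip(mm)",LR.T@(p-.026*R[:,2]-U)*1e3)
E
python3 - <<'E'
from h import *
print(bot.state()["q"],bot.state()["wrist_force"]);p,R=tool();print(R)
plan([-.07,0,-.025])
print("inkjar",inter([ray("side",277,152),ray("scene",376,170)]))
E
```

```text
[-0.7171 -0.1059  2.0056  0.71    0.7425 -2.7037] [-0.3982  0.7452  0.1775]
[[-0.7235  0.0045  0.6904]
 [-0.0102  0.9998 -0.0172]
 [-0.6903 -0.0195 -0.7233]]
pos [ 0.5555 -0.1599  0.2823] tgt [0.5358 0.0497 0.13  ] dtool/25mm [4.6883 8.4975 3.7154]
R lip [  -9.5178 -173.2174   -6.6045] tip now lip(mm) [-173.2794 -210.4019   87.0695]
inkjar (array([0.4466, 0.2165, 0.0748]), [np.float64(0.0013805006574018825), np.float64(0.001380500657401803)])
```

Emit:
move_arm(deltas=[0, 0.85, 0, 0, 0, 0, 0, 0.85, 0, 0, 0, 0, 0, 0.85, 0, 0, 0, 0, 0, 0.85, 0, 0, 0, 0, 0, 0.85, 0, 0, 0, 0, 0, 0.85, 0, 0, 0, 0, 0, 0.85, 0, 0, 0, 0, 0, 0.85, 0, 0, 0, 0, 0, 0.85, 0, 0, 0, 0, 0, 0.85, 0, 0, 0, 0, 0, 0, 0, 0, 0, 0])

```text
time: 10.68
tool_pos: [0.5579, 0.0519, 0.2772]
eef_rot: [0.371, -0.004, 0.929, -0.011]
wrist_force: [-1.2, -0.5, -0.0]
opening: -0.0001
grip_force: 0.0
```

```bash
sed -i 's/print("R lip".*"tip now/Rd=np.c_[-LZ,LY,LX]@Ro.from_euler("y",-3,degrees=True).as_matrix();print("turn\/6deg",np.rad2deg(Ro.from_matrix(R.T@Rd).as_rotvec())\/6,"tip now/' h.py
python3 - <<'E'
from h import *
print(bot.state()["q"])
plan([-.07,0,-.025])
E
```

```text
[-0.0374 -0.1547  2.0554  0.0181  0.4814 -1.6288]
pos [0.5579 0.0519 0.2772] tgt [0.5358 0.0497 0.13  ] dtool/25mm [4.6952 0.0451 3.6636]
turn/6deg [-1.0625 -1.5938 -0.6563] tip now lip(mm) [-147.6429   -0.6189  102.0396]
```

Emit:
move_arm(deltas=[0, 0, 0, -0.53, -0.8, -0.33, 0, 0, 0, -0.53, -0.8, -0.33, 0.8, 0, 0, 0, 0, 0, 0.8, 0, 0, 0, 0, 0, 0.8, 0, 0, 0, 0, 0, 0.8, 0, 0, 0, 0, 0, 0.8, 0, 0, 0, 0, 0, 0.8, 0, 0, 0, 0, 0, 0, 0, 0, 0, 0, 0])

```text
time: 11.43
tool_pos: [0.4695, 0.0518, 0.1821]
eef_rot: [0.391, -0.027, 0.92, 0.014]
wrist_force: [-1.3, -0.5, -0.6]
opening: -0.0001
grip_force: 0.0
```

Run:
```python
from h import *
import cv2
print(bot.state()["q"])
plan([-.07,0,-.025])
cv2.imwrite("pics/w4.png",bot.read_camera("wrist")[:,:,::-1])
```

```text
[-0.2028 -0.2142  2.4068  0.8765  0.2512 -2.613 ]
pos [0.4695 0.0518 0.1821] tgt [0.5366 0.0514 0.1308] dtool/25mm [-0.3808 -0.1917  3.3509]
turn/6deg [-0.454  -1.1489 -0.4506] tip now lip(mm) [-153.8966    8.9904  -28.482 ]
```

View pics/w4.png

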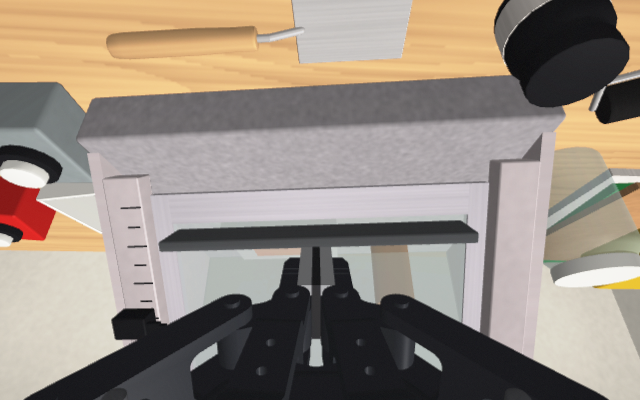

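The wrist view shows the lip's free edge around row 240 (cols 162–477) and the pointer clamp at (138,322). Fingers are centred below the lip. The wrist is near its singularity, so I'll turn the tool slightly about the slope axis to get clear of it.

```bash
cat >> h.py <<'E'
def plan2(E,psi,delta):
    p,R=tool();Rd=Ro.from_rotvec(np.deg2rad(psi)*LZ).as_matrix()@np.c_[-LZ,LY,LX]@Ro.from_euler("y",delta,degrees=True).as_matrix()
    z=Rd[:,2];print("az,dep",np.rad2deg(np.arctan2(z[1],z[0])),np.rad2deg(np.arcsin(-z[2])))
    t=U+LR@np.asarray(E)+.026*z
    print("q",bot.state()["q"],"turn",np.rad2deg(Ro.from_matrix(R.T@Rd).as_rotvec())/6,"tip lip mm",LR.T@(p-.026*R[:,2]-U)*1e3,"then shift",Rd.T@(t-p)/.025)
E
python3 - <<'E'
from h import *
plan2([-.07,0,-.025],-8,7)
plan2([-.07,0,-.025],-6,7)
E
```

```text
az,dep -4.272325997448819 46.48089189022558
q [-0.202  -0.2141  2.4019  0.8711  0.2503 -2.6061] turn [ 0.8979  0.5217 -0.3648] tip lip mm [-153.7145    7.9811  -25.0833] then shift [-0.3543  0.0534  3.3411]
az,dep -1.4021700394329575 46.70717964372765
q [-0.202  -0.2141  2.4019  0.8711  0.2503 -2.6061] turn [ 0.5661  0.5297 -0.3962] tip lip mm [-153.7145    7.9811  -25.0833] then shift [-0.3543 -0.0278  3.3416]
```

Emit:
move_arm(deltas=[0, 0, 0, 0.28, 0.26, -0.2, 0, 0, 0, 0.28, 0.26, -0.2, 0, 0, 0, 0, 0, 0, -0.08, 0, 0.8, 0, 0, 0, -0.08, 0, 0.8, 0, 0, 0, -0.08, 0, 0.8, 0, 0, 0, -0.08, 0, 0.8, 0, 0, 0, 0, 0, 0, 0, 0, 0])

```text
time: 12.15
tool_pos: [0.5329, 0.0547, 0.1483]
eef_rot: [0.374, -0.031, 0.927, 0.0]
wrist_force: [1.3, -0.7, 0.5]
opening: 0.0
grip_force: 0.0
```

Run:
```python
from h import *
plan2([0.0,0,-.025],-6,7)
plan2([0.0,0,-.025],-6,3)
import cv2
c,T=wcam();im=bot.read_camera("wrist");cv2.imwrite("pics/w5.png",im[:,:,::-1])
```

```text
az,dep -1.4021700394329575 46.70717964372765
q [-0.0953 -0.023   2.3455  1.0099  0.1063 -2.7047] turn [ 0.3817  0.1295 -0.2155] tip lip mm [-83.5763   4.2598 -12.6586] then shift [0.0972 0.1386 3.3787]
az,dep -0.8690768866712156 42.72512913894492
q [-0.0953 -0.023   2.3455  1.0099  0.1063 -2.7047] turn [ 0.374  -0.537  -0.2287] tip lip mm [-83.5763   4.2598 -12.6586] then shift [0.2601 0.1386 3.3662]
```

View pics/w5.png

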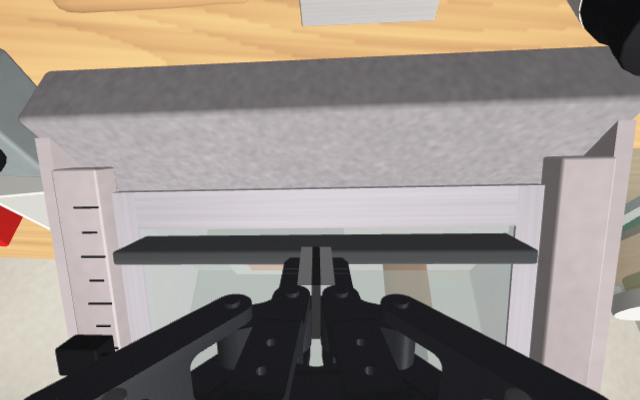

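The wrist is against its j5 and j6 limits with this roll. I'll back off, roll the tool half a turn (camera above) and come in with a little yaw, which keeps all the joints mid-range.

Emit:
move_arm(deltas=[0, 0, -0.8, 0.1, 0.5, 0, 0, 0, -0.8, 0.1, 0.5, 0, -0.4, 0, -0.4, 0.1, 0.5, 0, -0.8, 0, 0, 0.1, 0.5, 0, -0.8, 0, 0, 0, 0, 0, -0.8, 0, 0, 0, 0, 0, -0.8, 0, 0, 0, 0, 0, -0.8, 0, 0, 0, 0, 0, -0.8, 0, 0, 0, 0, 0, 0, 0, 0, 0, 0, 0])

```text
time: 13.03
tool_pos: [0.6156, 0.0827, 0.2417]
eef_rot: [0.344, -0.042, 0.938, 0.013]
wrist_force: [1.2, 0.3, 0.9]
opening: 0.0
grip_force: 0.0
```

Run:
```python
from h import *
plan2([-.07,0,.025],-6,15)
```

```text
az,dep -2.7531158706476013 54.661664144219564
q [-0.0224 -0.0081  1.9833  0.1501  0.4716 -1.7927] turn [ 0.715   0.8585 -0.0507] tip lip mm [-77.9415  20.5832 115.5258] then shift [ 3.4871 -0.8631  1.3326]
```

Emit:
move_arm(deltas=[0, 0, -0.8, 0, 0, 1, 0, 0, -0.8, 0, 0, 1, 0, 0, 0, 0, 0, 1, 0, 0, 0, 0, 0, 1, 0, 0, 0, 0, 0, 1, 0, 0, 0, 0, 0, 1, 0, 0, 0, 0, 0, 1, 0, 0, 0, 0, 0, 1, 0, 0, 0, 0, 0, 1, 0, 0, 0, 0, 0, 1, 0, 0, 0, 0, 0, 1, 0, 0, 0, 0, 0, 1, 0, 0, 0, 0, 0, 1, 0, 0, 0, 0, 0, 1, 0, 0, 0, 0, 0, 1, 0, 0, 0, 0, 0, 1, 0, 0, 0, 0, 0, 1, 0, 0, 0, 0, 0, 1, 0, 0, 0, 0, 0, 1, 0, 0, 0, 0, 0, 1])

```text
time: 14.7
tool_pos: [0.5837, 0.0808, 0.2658]
eef_rot: [0.156, 0.794, 0.505, 0.3]
wrist_force: [0.2, 0.6, 0.6]
opening: -0.0001
grip_force: 0.0
```

Emit:
move_arm(deltas=[0, 0, 0, 0, 0, 1, 0, 0, 0, 0, 0, 1, 0, 0, 0, 0, 0, 1, 0, 0, 0, 0, 0, 1, 0, 0, 0, 0, 0, 1, 0, 0, 0, 0, 0, 1, 0, 0, 0, 0, 0, 1, 0, 0, 0, 0, 0, 1, 0, 0, 0, 0, 0, 1, 0, 0, 0, 0, 0, 1, 0, 0, 0, 0, 0, 0])

```text
time: 15.62
tool_pos: [0.5839, 0.0808, 0.2658]
eef_rot: [-0.014, 0.94, 0.041, 0.338]
wrist_force: [-0.4, -0.0, 0.4]
opening: -0.0
grip_force: 0.0
```

```bash
sed -i 's/@Ro.from_euler("y",delta,degrees=True)/@np.diag([-1,-1,1])@Ro.from_euler("y",-delta,degrees=True)/' h.py
python3 - <<'E'
from h import *
plan2([-.07,0,-.03],15,0)
E
```

```text
az,dep 26.578960405459497 38.38080188613501
q [-0.0308 -0.0792  1.9762  0.1388  0.5622  1.3607] turn [ 2.7742  1.7005 -0.4867] tip lip mm [-117.6401   22.6821  113.9174] then shift [-5.5675  1.0781  1.6656]
```

Emit:
move_arm(deltas=[0, 0, 0, 0.7, 0, 0, 0, 0, 0, 0.7, 0, 0, 0, 0, 0, 0.7, 0, 0, 0, 0, 0, 0.7, 0, 0, 0, 0, 0, 0, 0.57, -0.16, 0, 0, 0, 0, 0.57, -0.16, 0, 0, 0, 0, 0.57, -0.16, 0, 0, 0, 0, 0, 0])

```text
time: 16.28
tool_pos: [0.5804, 0.081, 0.2609]
eef_rot: [-0.135, 0.897, 0.095, 0.411]
wrist_force: [-0.4, 0.4, -1.0]
opening: 0.0002
grip_force: 0.0
```

Run:
```python
from h import *
plan2([-.07,0,-.03],15,0)
```

```text
az,dep 26.578960405459497 38.38080188613501
q [-0.3866 -0.0751  2.1461  1.0939  0.6887  0.2194] turn [ 0.3105 -0.0002 -0.2181] tip lip mm [-116.8357   16.7289  103.1878] then shift [-5.3271  1.0974  1.6369]
```

Emit:
move_arm(deltas=[-0.76, 0.15, 0, 0.31, 0, -0.22, -0.76, 0.15, 0, 0, 0, 0, -0.76, 0.15, 0, 0, 0, 0, -0.76, 0.15, 0, 0, 0, 0, -0.76, 0.15, 0, 0, 0, 0, -0.76, 0.15, 0, 0, 0, 0, -0.76, 0.15, 0, 0, 0, 0, 0, 0, 0, 0, 0, 0])

```text
time: 16.95
tool_pos: [0.5057, 0.0458, 0.1556]
eef_rot: [-0.145, 0.894, 0.112, 0.41]
wrist_force: [-1.1, 0.3, -0.5]
opening: -0.0003
grip_force: 0.0
```

Run:
```python
from h import *
plan2([0.0,0,-.03],15,0)
import cv2
im=bot.read_camera("wrist");cv2.imwrite("pics/w6.png",im[:,:,::-1])
```

```text
az,dep 26.578960405459497 38.38080188613501
q [-0.6771  0.024   2.4293  1.3723  0.8133 -0.4359] turn [-0.0039  0.011  -0.0137] tip lip mm [-109.1098   -9.5274  -27.8981] then shift [-0.0829  0.7619  4.3143]
```

View pics/w6.png

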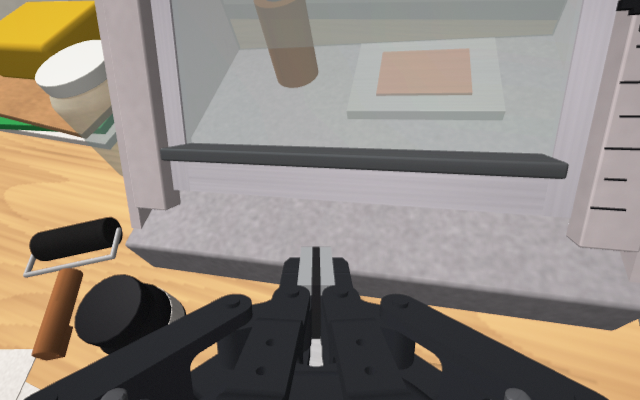

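The wrist view shows the lip's lower free edge running from about (163,158) to (566,177), with the fingers below it and clear of the base. That was my last permitted picture, so from here I measure numerically. First I'll check the lip model against this frame.

```bash
cat >> h.py <<'E'
def wproj(P,c=None,T=None):
    if c is None: c,T=wcam()
    q=T[:3,:3].T@(np.asarray(P)-T[:3,3]);return np.array([c["fx"]*q[0]/q[2]+c["cx"],c["fy"]*q[1]/q[2]+c["cy"]])
E
python3 - <<'E'
from h import *
import cv2
for e in ([-.021,.14,0],[-.021,-.14,0],[-.021,.14,.01],[-.021,-.14,.01]): print(e,wproj(U+LR@e))
g=cv2.imread("pics/w6.png",0)
for u in (200,260,330,420,500,550): print(u,g[135:190,u])
E
```

```text
[-0.021, 0.14, 0] [165.8931 162.6412]
[-0.021, -0.14, 0] [562.0097 181.6625]
[-0.021, 0.14, 0.01] [164.3499 150.2537]
[-0.021, -0.14, 0.01] [565.3955 165.2572]
200 [177 175 176 175 174 174 175 175 115  82  81  82  82  82  86  98  87  75
  74  72  72  70  70  70  70  64  51 129 170 176 174 178 177 173 175 177
 176 176 176 176 176 174 172 170 173 175 175 178 178 177 177 178 178 176
 176]
260 [174 176 179 178 178 178 177 177 177 176 114  81  81  81  81  81  83  96
  90  77  73  72  72  71  70  70  70  69  59  48 156 178 177 177 180 178
 175 175 176 177 178 176 176 178 176 175 173 174 177 176 175 176 178 178
 180]
330 [178 176 175 174 175 175 174 174 176 175 176 175 115  82  82  82  82  83
  82  91  93  86  78  74  75  72  71  71  71  68  69  60  51 127 173 181
 182 181 181 180 180 180 179 181 180 180 180 182 180 178 179 179 181 181
 179]
420 [178 179 179 178 176 177 177 177 176 176 176 176 178 177 159 106  80  82
  82  82  83  83  88  94  89  80  76  75  73  72  69  70  69  67  66  60
  52 128 174 185 185 184 181 180 180 179 177 177 178 179 180 180 182 180
 179]
500 [175 174 174 175 175 175 176 177 178 178 177 178 178 178 177 175 175 126
  86  80  81  80  82  81  80  85  91  85  78  76  73  72  70  69  68  66
  65  66  65  56  47 154 176 176 178 176 175 173 172 172 172 172 171 171
 173]
550 [177 176 175 174 175 174 175 174 175 174 174 173 174 173 173 174 173 174
 174 174 173 151 100  79  79  79  79  84  86  83  76  74  74  71  69  67
  65  66  66  65  63  57  49  99 162 175 174 174 174 175 174 174 175 173
 174]
```

The lip edge is 2–3 px above the model, about 2 mm up the slope, and otherwise fits. Now I'll slide the tips under the lip without touching it.

Emit:
move_arm(deltas=[0, 0.13, 0.72, 0, 0, 0, 0, 0.13, 0.72, 0, 0, 0, 0, 0.13, 0.72, 0, 0, 0, 0, 0.13, 0.72, 0, 0, 0, 0, 0.13, 0.72, 0, 0, 0, 0, 0.13, 0.72, 0, 0, 0, 0, 0, 0, 0, 0, 0, 0, 0, 0, 0, 0, 0])

```text
time: 17.67
tool_pos: [0.5917, 0.0661, 0.0891]
eef_rot: [-0.145, 0.892, 0.114, 0.413]
wrist_force: [0.3, 0.4, 0.0]
opening: 0.0001
grip_force: 0.0
```

```bash
cat >> h.py <<'E'
def edges(tag):
    import cv2
    c,T=wcam();im=bot.read_camera("wrist");cv2.imwrite(f"pics/{tag}.png",im[:,:,::-1]);return c,T,cv2.cvtColor(im,cv2.COLOR_RGB2GRAY),im
E
python3 - <<'E'
from h import *
plan2([0.0,0,-.03],15,0)
c,T,g,im=edges("w7")
for e in ([-.021,.14,0],[-.021,-.14,0],[-.021,-.14,.01],[-.004,-.154,.096]): print(e,wproj(U+LR@e,c,T))
for u in (100,200,420,540,570,590): print(u,g[60:260:4,u] if 0<=u<640 else 0)
print(bot.state()["wrist_force"])
E
```

```text
az,dep 26.578960405459497 38.38080188613501
q [-0.4511  0.2946  2.3936  1.8234  0.7001 -0.7909] turn [-0.0121 -0.0462  0.0308] tip lip mm [  0.9196  -0.3505 -22.5281] then shift [-0.3039 -0.0217 -0.0319]
[-0.021, 0.14, 0] [ 37.369  202.1854]
[-0.021, -0.14, 0] [751.2639 271.45  ]
[-0.021, -0.14, 0.01] [763.6094 240.2073]
[-0.004, -0.154, 0.096] [893.4612 -90.8312]
100 [149 149 149 150 149 149 150 150 150 151 151 150 152 150 151 151 152 151
 152 151 152 152 152 150 151 152 151 151  92  83  81  81  82  92  76  73
  69  68 157 176 171 173 178 177 175 175 169 169 169 168]
200 [173 173 174 172 174 174 172 174 173 175 175 173 174 174 174 176 175 177
 175 175 175 177 175 175 175 175 174 176 175 176  80  82  82  82  83  91
  80  72  72  70  57 177 177 173 177 177 181 176 175 161]
420 [170 170 169 169 168 169 170 168 169 170 168 186 185 186 185 187 155 155
 155 177 176 178 179 177 176 177 176 176 179 178 178 178 177 106  83  84
  84  83  85  84  93  76  74  70  70  68 162 181 180 179]
540 [181 182 181 183 182 181 183 182 183 183 183 182 183 183 186 183 157 152
 153 167 175 175 176 176 176 175 176 177 175 175 177 175 176 177 177  87
  82  82  82  82  81  80  88  83  74  72  69  67  64 154]
570 [169 172 171 174 172 175 170 171 171 176 175 175 174 173 173 173 172 175
 173 174 176 176 173 175 176 173 177 176 176 177 177 175 174 174 176 174
  77  80  81  78  81  82  81  90  77  72  70  66  65  57]
590 [170 172 171 172 173 171 174 172 172 171 175 172 173 173 174 172 174 173
 174 173 172 173 175 173 173 174 174 173 173 172 174 176 177 174 174 176
  76  82  80  80  81  81  78  86  82  74  70  67  65  64]
[ 0.3831  0.2564 -1.0805]
```

Tips are under the lip, clear of it. Now a slow upward push, feeling for contact.

Emit:
move_arm(deltas=[0.1, 0, 0, 0, 0, 0, 0.1, 0, 0, 0, 0, 0, 0.1, 0, 0, 0, 0, 0, 0.1, 0, 0, 0, 0, 0, 0, 0, 0, 0, 0, 0])

```text
time: 18.13
tool_pos: [0.5974, 0.0655, 0.0973]
eef_rot: [-0.144, 0.892, 0.113, 0.414]
wrist_force: [-0.4, 0.1, -0.4]
opening: -0.0
grip_force: 0.0
```

Emit:
move_arm(deltas=[0.08, 0, 0, 0, 0, 0, 0.08, 0, 0, 0, 0, 0, 0.08, 0, 0, 0, 0, 0, 0.08, 0, 0, 0, 0, 0])

```text
time: 18.47
tool_pos: [0.6009, 0.0664, 0.1012]
eef_rot: [-0.144, 0.893, 0.112, 0.411]
wrist_force: [-3.7, -1.4, -1.3]
opening: 0.0005
grip_force: 1.4
```

Run:
```python
from h import *
plan2([0.0,0,-.01],15,0);print(LR.T@bot.state()["wrist_force"])
```

```text
az,dep 26.578960405459497 38.38080188613501
q [-0.4338  0.2689  2.3571  1.766   0.6741 -0.6949] turn [ 0.0148 -0.0136  0.0068] tip lip mm [ 0.1304 -1.1607 -7.2432] then shift [-0.1118 -0.0478  0.007 ]
[-2.0753 -0.9491 -3.4548]
```

Contact at about 3.5 N along the slope. Next is a steady push of about 56 mm.

Emit:
move_arm(deltas=[0.08, 0, 0, 0, 0, 0, 0.1, 0, 0, 0, 0, 0, 0.12, 0, 0, 0, 0, 0, 0.12, 0, 0, 0, 0, 0, 0.12, 0, 0, 0, 0, 0, 0.12, 0, 0, 0, 0, 0, 0.12, 0, 0, 0, 0, 0, 0.12, 0, 0, 0, 0, 0, 0.12, 0, 0, 0, 0, 0, 0.12, 0, 0, 0, 0, 0, 0.12, 0, 0, 0, 0, 0, 0.12, 0, 0, 0, 0, 0, 0.12, 0, 0, 0, 0, 0, 0.12, 0, 0, 0, 0, 0, 0.12, 0, 0, 0, 0, 0, 0.12, 0, 0, 0, 0, 0, 0.12, 0, 0, 0, 0, 0, 0.12, 0, 0, 0, 0, 0, 0.12, 0, 0, 0, 0, 0, 0.06, 0, 0, 0, 0, 0])

```text
time: 20.13
tool_pos: [0.6384, 0.0713, 0.1466]
eef_rot: [-0.144, 0.892, 0.113, 0.413]
wrist_force: [-0.4, 0.4, -3.8]
opening: 0.0001
grip_force: 1.4
```

Run:
```python
from h import *
plan2([0.0,0,.05],15,0);print(LR.T@bot.state()["wrist_force"])
import cv2
# pixel tip candidates in side & scene: dark mask near pointer
a=bot.read_camera("side");b=bot.read_camera("scene")
cv2.imwrite("pics/side7.png",a[:,:,::-1]);cv2.imwrite("pics/scene7.png",b[:,:,::-1])
for n,im,r in (("side",a,(165,205,380,425)),("scene",b,(215,250,295,335))):
    g=cv2.cvtColor(im,cv2.COLOR_RGB2GRAY)[r[0]:r[1],r[2]:r[3]]
    print(n,"rows from",r[0],"cols from",r[2])
    for row in g[::2]: print(" ".join(f"{x//10:2d}" for x in row))
```

```text
az,dep 26.578960405459497 38.38080188613501
q [-0.3789  0.2116  2.2276  1.5734  0.6263 -0.3963] turn [ 0.0056 -0.0443  0.0165] tip lip mm [-0.0445 -0.993  51.7019] then shift [-0.0729 -0.0385  0.012 ]
[ 2.1542  0.4937 -3.0898]
side rows from 165 cols from 380
11 11 11 11 11 11 11 11 11 11 11 11 11 11 11 11 11 11 11 11 12 11 12 11 11 12 12 11 11 11 11 11 11 11 10 10 10 11 11 10 10 10 10 10 10
11 11 11 11 11 11 11 11 11 12 11 12 11 11 12 11 11 11 12 11 12 12 11 12 12 11 11 11 11 11 11 11 11 11 11 10 10 10 10 10 10 10 10 10 10
11 11 11 12 12 12 11 11 11 11 11 11 12 12 11 12 11 12 11 12 12 12 11 11 12 11 11 11 11 11 11 11 11 10 10 10 10 10 10 10 10 11 10 10 10
10 11 11 12 11 11 12 11 11 12 12 12 12 11 11 11 11 11 11 11 11 10 11 11 11 10 11 10 11 10 10 10 10 10 10 10 10 10 10 10 10 10 10 10 10
 8  9 11 11 12 12 11 12 12 12 11 11 11 11 11 11 10 10 11 10 11 10 11 11 10 10 10 10 11 11 10 10 10  9  9  8  9 10 10 10 10 10 10 10 10
 6  7  9 10 11 12 12 12 12 12 11 11 11 11 10 10 10 10 11 10 10 10 10 10 10 11 11 10 10 10 10 10 10 10 10  9  9  8  9 10 10 10 10 10 10
 6  6  7  8 10 11 11 11 11 11 
[... 3353 characters left out ...]
8  7  6  4  2  3  3  3  2  3  2  3  3  4  5  6  6  6  6  6  7  8  9  9  9  9  9  9  8  9  9  9  9  9
10  9  9  8  8  8  8  8  7  6  4  3  3  3  3  4  5  7  7  8  8  9  9  8  8  8  9  9  8  9  9  8  9  8  8  8  8  8  8  8
 8  8  8  8  8  8  8  8  8  8  7  6  5  5  6  6  7  7  8  7  7  8  7  7  8  7  8  7  7  8  8  7  8  7  8  7  7  7  7  7
 7  7  7  7  7  7  7  7  7  7  7  7  7  7  7  7  7  7  7  8  8  7  7  7  8  8  8  7  7  8  8  8  7  8  8  8  8  8  8  8
 8  8  8  8  8  8  9  8  9  9  9  9  8  8  9  8  8  9  8  8  9  9  9  8  9  8  8  9  8  9  9  8  9  9  8  9  9  8  9  9
 7  8  8  7  7  8  8  8  8  7  8  8  8  8  8  7  7  8  8  8  7  8  7  7  8  8  7  8  8  7  8  7  8  8  7  7  7  7  7  8
```

Emit:
move_arm(deltas=[0.06, 0, 0, 0, 0, 0, 0.1, 0, 0, 0, 0, 0, 0.12, 0, 0, 0, 0, 0, 0.12, 0, 0, 0, 0, 0, 0.12, 0, 0, 0, 0, 0, 0.12, 0, 0, 0, 0, 0, 0.12, 0, 0, 0, 0, 0, 0.12, 0, 0, 0, 0, 0, 0.1, 0, 0, 0, 0, 0, 0.06, 0, 0, 0, 0, 0])

```text
time: 21.07
tool_pos: [0.6548, 0.0735, 0.1665]
eef_rot: [-0.144, 0.892, 0.113, 0.413]
wrist_force: [-1.6, -0.1, -2.8]
opening: -0.0
grip_force: 1.4
```

Run:
```python
from h import *
plan2([-.12,-.12,.01],15,0);print(LR.T@bot.state()["wrist_force"])
plan2([-.12,-.12,.01],0,0)
```

```text
az,dep 26.578960405459497 38.38080188613501
q [-0.3572  0.1952  2.1695  1.4838  0.6149 -0.2667] turn [ 0.0048 -0.0423  0.0162] tip lip mm [-0.1352 -0.936  77.5681] then shift [-2.7073  3.3588 -5.8639]
[ 0.6104  0.1188 -3.1502]
az,dep 7.300000000000001 39.99999999999999
q [-0.3572  0.1952  2.1695  1.4838  0.6149 -0.2667] turn [-2.4952 -0.0442  0.0106] tip lip mm [-0.1352 -0.936  77.5681] then shift [-2.7073  5.0312 -4.7593]
```

Emit:
move_arm(deltas=[-0.15, 0, 0, 0, 0, 0, -0.25, 0, 0, 0, 0, 0, 0, 0, -0.5, 0, 0, 0, 0, 0, -0.9, 0, 0, 0, 0, 0, -0.9, 0, 0, 0, 0, 0, -0.9, 0, 0, 0, 0, 0, -0.9, 0, 0, 0, 0, 0, -0.9, 0, 0, 0, 0, 0, 0, 0, 0, 0, 0, 0, 0, 0, 0, 0])

```text
time: 21.9
tool_pos: [0.5607, 0.0279, 0.2372]
eef_rot: [-0.143, 0.892, 0.112, 0.414]
wrist_force: [-0.0, -1.2, -0.1]
opening: -0.0002
grip_force: 0.0
```

Run:
```python
from h import *
import cv2
plan2([0,0,.06],15,0)
c,T,g,im=edges("w8")
print("cam lip",LR.T@(T[:3,3]-U)*1e3)
for e in ([-.021,-.14,.085],[-.021,-.14,.095],[-.004,-.154,.096]): print(e,wproj(U+LR@e,c,T))
u,v=map(int,wproj(U+LR@[-.004,-.154,.096],c,T))
print("rows from",v-40,"cols from",u-70)
for r in range(max(v-40,0),v+40,2): print(r," ".join(f"{x//10:2d}" for x in g[r,max(u-70,0):min(u+60,640):3]))
```

```text
az,dep 26.578960405459497 38.38080188613501
q [-0.6092 -0.038   2.1974  1.1591  0.8526 -0.0475] turn [ 0.0293 -0.068   0.0234] tip lip mm [-121.5783  -34.1591   67.9793] then shift [-0.3266 -0.0643  5.0511]
cam lip [-265.8552  -71.4442  136.8274]
[-0.021, -0.14, 0.085] [509.0797 189.3638]
[-0.021, -0.14, 0.095] [511.4964 174.5636]
[-0.004, -0.154, 0.096] [527.1738 169.6998]
rows from 129 cols from 457
129 17 17 16 16 16 16 16 16 16 16 16 16 16 16 16 16 16 16 16 17 17 17 17 17 17 17 17 17 15 15 15 15 17 16 16 16 16 16 16 16 16 16 16 16
131 17 17 16 16 16 16 16 16 16 16 16 16 16 16 16 16 16 16 16 17 17 17 17 17 17 17 17 17 15 15 15 15 17 16 16 16 16 16 16 16 16 16 16 16
133 17 17 16 16 16 16 16 16 16 16 16 16 17 16 16 16 16 16 17 17 17 17 17 17 17 17 17 17 15 15 15 15 17 16 16 16 16 16 16 16 16 16 16 16
135 17 17 16 16 16 16 16 16 16 16 16 16 16 16 16 16 16 16 17 17 17 17 17 17 17 17 17 17 15 15 15 15 17 16 16 16 16 16 16 16 16 16 16 16
137 17 17 16 16 16 16 16 16 16 16 16 16 16 16 16 16 16 16 17 17 17 17 17 17 17 17 17 16 15 15 15 14 17 15 16 16 16 16 16 16 16 16 16 16
139 17 17 16 16
[... 4044 characters left out ...]
15 16 15 16 16 15 15
199 16 16 16 16 16 16 16 16 16 16 16 16 16 16 16 16 16 16 16 16 16 16 16 16 15 15 15 14 17 16 16 16 15 14 14 14 14 15 16 15 15 15 15 15
201 16 16 16 16 16 16 16 16 16 16 16 16 16 16 16 16 16 16 16 16 16 16 16 16 15 15 14 14 17 16 16 16 16 16 16 16 16 16 16 15 15 15 15 15
203 16 16 16 16 16 16 16 15 16 15 15 15 15 16 16 16 16 16 16 16 16 16 16 16 15 15 15 15 16 16 16 16 16 16 16 16 16 16 16 15 15 15 16 15
205 16 16 16 16 16 16 16 16 16 16 16 16 16 15 16 16 16 16 16 16 16 16 16 16 14 15 15 16 16 16 16 16 16 16 16 16 16 16 16 15 15 15 15 15
207 16 16 16 16 16 16 16 16 16 16 16 16 16 16 16 16 16 16 16 16 16 16 16 15 15 15 15 16 16 16 16 16 16 16 16 15 15 16 15 15 15 15 15 15
```

Run:
```python
from h import *
c,T=wcam()
def at(u,v,x):
    o,d=wray(c,T,u,v);o=LR.T@(o-U);d=LR.T@d;return (o+d*(x-o[0])/d[0])*1e3
print("lipR bottom",at(510,186.6,-.021),"lip bottom L", at(460,184.2,-.021), "top corner",at(511.5,174,-.021))
for x in (.005,-.004,-.009,-.015): print("tip top/mid/bot",x,at(528.5,170,x),at(528.5,174.2,x),at(528.5,178.3,x))
s=__import__('cv2').imread("pics/w8.png",0)
print(s[164:184,530],s[164:184,533],s[174,520:540],s[178:192,500])
```

```text
lipR bottom [ -21.     -139.5319   86.2196] lip bottom L [ -21.     -108.6636   86.0097] top corner [ -21.     -139.2022   94.6658]
tip top/mid/bot 0.005 [   5.     -156.9004   93.6615] [   5.     -157.371    90.6393] [   5.     -157.8332   87.6718]
tip top/mid/bot -0.004 [  -4.     -154.0455   95.0848] [  -4.     -154.5005   92.1633] [  -4.     -154.9472   89.2947]
tip top/mid/bot -0.009 [  -9.     -152.4595   95.8756] [  -9.     -152.9057   93.01  ] [  -9.     -153.3439   90.1964]
tip top/mid/bot -0.015 [ -15.     -150.5562   96.8245] [ -15.     -150.992    94.0261] [ -15.     -151.4199   91.2783]
[169 170 168 169 169 144  72  23  23  23  23  25  24  22 116 157 164 161
 160 158] [163 161 158 158 157 134  69  24  23  24  25  23  23  21 103 144 151 152
 151 151] [169 168 169 169 169 167 167  88  29  22  23  23  23  25  23  22  23  22
  24  24] [ 67  64  63  62  61  60  58  50  68 148 165 165 166 164]
```

The lip underside is at 86.1 mm and the pointer tip centre at 92.2 mm along the slope, so 6 mm remain. Re-engage.

Emit:
move_arm(deltas=[0, 0, 0.5, 0, 0, 0, 0, 0, 0.9, 0, 0, 0, 0, 0, 0.9, 0, 0, 0, 0, 0, 0.9, 0, 0, 0, 0, 0, 0.9, 0, 0, 0, 0, 0, 0.9, 0, 0, 0, 0, 0, 0, 0, 0, 0, 0.1, 0, 0, 0, 0, 0, 0.1, 0, 0, 0, 0, 0, 0.1, 0, 0, 0, 0, 0, 0, 0, 0, 0, 0, 0])

```text
time: 22.87
tool_pos: [0.6534, 0.0726, 0.1657]
eef_rot: [-0.144, 0.892, 0.112, 0.414]
wrist_force: [0.1, -0.0, 0.8]
opening: -0.0005
grip_force: 0.0
```

Run:
```python
from h import *
plan2([0,0,.0838],15,0);print(LR.T@bot.state()["wrist_force"])
```

```text
az,dep 26.578960405459497 38.38080188613501
q [-0.3601  0.1948  2.1747  1.4925  0.6156 -0.279 ] turn [ 0.0183 -0.059   0.023 ] tip lip mm [-0.7789 -1.6053 76.0301] then shift [ 0.3044 -0.056   0.0467]
[-0.4537 -0.0619  0.6871]
```

Emit:
move_arm(deltas=[0.04, 0, 0, 0, 0, 0, 0.05, 0, 0, 0, 0, 0, 0.05, 0, 0, 0, 0, 0, 0.05, 0, 0, 0, 0, 0, 0.05, 0, 0, 0, 0, 0, 0.03, 0, 0, 0, 0, 0, 0.02, 0, 0, 0, 0, 0, 0, 0, 0, 0, 0, 0, 0, 0, 0, 0, 0, 0])

```text
time: 23.62
tool_pos: [0.6574, 0.0737, 0.1695]
eef_rot: [-0.144, 0.892, 0.112, 0.412]
wrist_force: [-0.8, -1.0, 0.1]
opening: -0.0
grip_force: 1.4
```

Run:
```python
from h import *
plan2([0,0,.0838],15,0);print(LR.T@bot.state()["wrist_force"])
```

```text
az,dep 26.578960405459497 38.38080188613501
q [-0.3539  0.1929  2.1598  1.4681  0.6131 -0.2446] turn [ 0.0089 -0.0358  0.0125] tip lip mm [-0.1127 -1.0996 81.6063] then shift [ 0.0838 -0.0423  0.0157]
[-0.7378 -0.8941 -0.5078]
```

Emit:
move_arm(deltas=[0.03, 0, 0, 0, 0, 0, 0.04, 0, 0, 0, 0, 0, 0.02, 0, 0, 0, 0, 0, 0, 0, 0, 0, 0, 0, 0, 0, 0, 0, 0, 0])

```text
time: 24.03
tool_pos: [0.6591, 0.0739, 0.1716]
eef_rot: [-0.144, 0.892, 0.112, 0.413]
wrist_force: [-1.7, -0.6, -1.0]
opening: -0.0003
grip_force: 1.1
```

Run:
```python
from h import *
plan2([0,0,.0838],15,0);print(LR.T@bot.state()["wrist_force"])
```

```text
az,dep 26.578960405459497 38.38080188613501
q [-0.352   0.1917  2.1542  1.4607  0.6127 -0.2336] turn [ 0.0077 -0.0419  0.0135] tip lip mm [-0.1026 -1.0803 84.3181] then shift [-0.0253 -0.0415  0.0152]
[-0.6817 -0.4281 -1.9248]
```

Emit:
move_arm(deltas=[-0.1, 0, 0, 0, 0, 0, -0.3, 0, 0, 0, 0, 0, 0, 0, -0.5, 0, 0, 0, 0, 0, -0.9, 0, 0, 0, 0, 0, -0.9, 0, 0, 0, 0, 0, -0.9, 0, 0, 0, 0, 0, -0.9, 0, 0, 0, 0, 0, -0.9, 0, 0, 0, 0, 0, 0, 0, 0, 0, 0, 0, 0, 0, 0, 0])

```text
time: 24.87
tool_pos: [0.5652, 0.0285, 0.2426]
eef_rot: [-0.143, 0.892, 0.112, 0.414]
wrist_force: [-0.4, -0.1, 0.2]
opening: 0.0001
grip_force: 0.0
```

```bash
cat >> h.py <<'E'
def check(tag):
    c,T,g,im=edges(tag);g=g.astype(float);print("cam lip",LR.T@(T[:3,3]-U)*1e3)
    def at(u,v,x):
        o,d=wray(c,T,u,v);o=LR.T@(o-U);d=LR.T@d;return (o+d*(x-o[0])/d[0])*1e3
    def cross(col,r0,r1,th,rising):
        s=g[r0:r1,col]
        for i in range(len(s)-1):
            a,b=s[i],s[i+1]
            if (rising and a<th<=b) or (not rising and a>=th>b): return r0+i+(th-a)/(b-a)
    u,v=wproj(U+LR@[-.004,-.1535,.0922],c,T);v=int(v);r=g[v]
    tip=next(k for k in range(int(u)-12,640) if r[k]<60);col=tip+3
    top=cross(col,v-14,v+8,95,False);bot=cross(col,int(top)+3,v+20,95,True)
    print("tip px",tip,top,bot,"mid",at(tip,(top+bot)/2,-.004))
    for y in (-.09,-.11,-.13):
        cu,cv=wproj(U+LR@[-.021,y,.0922],c,T);cu=int(cu);b=cross(cu,int(cv)-5,int(cv)+14,105,True);print("lip",cu,b,at(cu,b,-.021) if b else g[int(cv)-20:int(cv)+20,cu])
E
python3 -c "
from h import *
check('w9');print(bot.state()['time'],bot.state()['wrist_force'])"
```

```text
cam lip [-265.8377  -71.4039  143.8859]
tip px 526 179.68571428571428 188.23880597014926 mid [  -4.     -154.7276   92.9815]
lip 430 183.4318181818182 [-21.     -89.6488  93.1128]
lip 460 184.81159420289856 [ -21.     -109.2688   93.3043]
lip 492 186.58415841584159 [ -21.     -129.3544   93.2944]
24.9167 [ 0.1999 -0.3402  0.4478]
```

Level within about 0.5 mm. I'll confirm from the camera at lip height, where parallax vanishes.

Emit:
move_arm(deltas=[-0.7, 0, 0, 0, 0, 0, -0.7, 0, 0, 0, 0, 0, -0.6, 0, 0, 0, 0, 0, 0, 0, 0, 0, 0, 0, 0, 0, 0, 0, 0, 0])

```text
time: 25.33
tool_pos: [0.533, 0.0257, 0.2017]
eef_rot: [-0.145, 0.893, 0.112, 0.412]
wrist_force: [0.9, -0.4, 0.3]
opening: -0.0002
grip_force: 0.0
```

```bash
python3 -c "
from h import *
check('w10');print(bot.state()['time'],bot.state()['q'])"
```

```text
cam lip [-263.7748  -70.9242   92.5   ]
tip px 544 99.01449275362319 107.17460317460318 mid [  -4.     -154.7174   94.4552]
lip 440 104.30645161290323 [-21.     -89.5753  93.7651]
lip 473 103.83544303797468 [ -21.     -109.4256   94.005 ]
lip 508 103.8375 [ -21.     -129.5552   93.9486]
25.3833 [-0.6747 -0.0201  2.2937  1.2243  0.8615 -0.2087]
```

From lip height, the lip is about 0.5 mm below the pointer tip centre, so it is level within measuring accuracy. The arm is clear, so I'll hand it in.

```bash
python3 -c "
from station import bot
print(bot.finish_job())"
```

```text
the job is handed in; nothing more can be done
None
```

The job is handed in at about 25 s: I pressed the fan button fully home and released it, then pushed the window up until the lip underside was within about 0.5 mm of the pointer tip. The arm came clear, with one caveat: joints 5 and 6 read about 0.004 rad past their limits for a moment during an early approach, and I got no verdict back.

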